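Feel for the hidden release of the specimen cassette

ROBOT

A 6-joint arm with a two-finger parallel gripper is mounted at the origin on a cart in front of the work surface, level with it; the furniture and walls round the work are solid. World frame = base frame: x ahead of the robot, y to its left, z up, the work surface at z = 0. Lengths are in mm, angles in rad, forces in N, time in s.
With the tool pointing down it reaches from about 350 to 875 mm from the base axis. Payload 4.2 kg.
Tool frame: the origin (TCP) lies midway between the tips of the shut fingers; the grasp point (between the pads) lies 19 mm behind it (arm.tcp_to_grasp is the distance from the TCP to the grasp point, in mm); z points along the fingers, y is the line along which they close (so a half turn about z gives the same grasp; the last joint's range is limited). The gripper opens to 85 mm and grips with 20 to 120 N. Pads are 22 mm wide; open, the fingers measure 114 mm over their backs; the gripper's body (76 mm by 85 mm) begins 54 mm behind the grasp point. The pads swing forward as they close: fully open they stand 13 mm farther back than shut.
Start: joints at [1.369, 0.385, 0.008, 0, -1.194, -0.259], TCP at [277.882, 559.804, 231.312] pointing down, gripper open.
Joint ranges: [-3.14, 3.14], [-1.21, 2.06], [-1.07, 1.41], [-3.16, 2.05], [-2.99, -0.16], [-3.1, 3.1]. Speed limits (rad/s): [2.79, 2.79, 3.14, 3.14, 3.14, 3.14].

INTERFACE

Orientations are given as a unit quaternion [x, y, z, w].
In Python, from bench import arm, imaging, job, models gives the robot as it stands.
- The arm moves only by the tool arm_command, never from a script. Its argument "rows" is a list of rows, each an object with "grip": the opening, from 0 (shut) to 1 (fully open); "linear": the shift along the tool's x, y, z in mm, a list of three; "rot": the turn, a rotation vector about the tool's x, y, z in rad, a list of three. In form: [{"grip": grip, "linear": [tx, ty, tz], "rot": [rx, ry, rz]}, ...]. A call has 1 to 10 rows; each row is the pose to reach, as a shift and turn from the pose commanded when the call began, along the tool's axes at that moment; what a row does not reach only later rows make up. A row lasts 1/8 s, in which the tool goes at most 62.5 mm and 10.7 degrees, less where a joint would pass 70% of its speed; a pose out of reach is approached as far as the arm can. A call with a gripper value outside its range is refused whole. The fingers move at their own pace and stop on an object; the grip force is fixed at half the most. Time passes only in rows, so rows that repeat a pose let the fingers close. It gives the time, the measured TCP pose, the force, the opening and the grip force at its end, in the units of the state.
- arm.read_state(): the state, without advancing time (a new reading comes with each control period).
- imaging.get_image(name): name is "scene" or "side" or "wrist"; returns a dict with "frame" (384x512x3 uint8, red, green, blue), "fx", "fy", "cx", "cy" (pixels), "extrinsics" (4x4, takes a point from world to camera coordinates); the wrist camera has in their place "T_tool_cam" (4x4, takes a point from camera to tool coordinates, whose origin is the TCP and whose axes are the flange's). Camera axes: x right, y down, z forward; pixel columns grow to the right and rows downward; lengths in mm; the calibration is good to about 2 mm. A picture is of the moment at which its call begins: read the wrist's pose just before it. There is no depth.
- job.job_done(): hands the job in; it is judged then, once.
Trained networks look in a picture, given as the dict that the camera call returned (one of the last four; its "shot" number tells which), for a name from the list of things; names that differ only in an ending like _2 or _b are one class to them, and where a whole thing is asked for, a point or a joint stands for the part that bears it (a point fixed in the world has none). Each returns a list of dicts, best first, with "score" (0 to 1); they miss things now and then, are a little off and sometimes report something else, mostly with a low value. They report only what shows in the picture. A call takes as long as a camera call.
- models.spot_in(picture, query): "rect" ([left, top, right, bottom] in pixels, round what is visible of it).
- models.tip_of(picture, query): "pixel" ([column, row] in pixels: a listed point, or the origin of a listed thing).
The state is a dict: "clock": time; "joints": joint angles; "joint_vel": joint speeds; "joint_efforts": joint torques, N m; "position": TCP position; "ee_rot": TCP orientation; "contact_force": force on the tool from outside, world axes, zero at the start; "wrist_torque": the same for the moment, N m; "gripper_width": finger opening in mm; "grasp_force": force on a finger pad.
Only numpy, scipy, OpenCV 4.12 (cv2) and the standard library are available. Lean on these libraries where they do the work, as an engineer would, in place of code of your own. Each camera call takes 0.05 s, during which the arm holds its last target. There are 200 camera calls.

TASK

Open the specimen cassette by its release: with a fingertip, touch the brass disc at the end of the black rail, feel along the rail from there until the fingertip drops into the notch, and press the release at the bottom of the notch fully down so that the blue-fronted drawer pops out; then take the hand away. Do not touch the drawer itself, and leave the specimen, the loupe and the box of balls where they stand: nothing is to be gripped or lifted.

Things in the scene. Friction and masses are not known exactly. Their poses are not given: they have to be found in the camera images.
- cassette: Grey specimen cassette fixed to the table, 104 mm (x) by 250 mm (y; 276 with screw feet) by 44 mm high. Origin: centre of its underside; -x faces out of the drawer front, +y points to the brass-disc end. Along its flat top, at x = -27 mm, runs a raised 26 mm wide black rail, top 64 mm above the table, seen from y = -54 to 54 mm; its ends lie under aluminium covers (tops at 64.5 mm).
- rail_start (a point): Centre of the brass disc (18 mm across, nearly flush) on top of the aluminium cover at the +y end of the rail, on the rail's centre line, 64.5 mm above the table. The cover is 32 mm wide across the rail and reaches from 45 mm beyond the disc to 26 mm towards the rail.
- rail_end (a point): Like point, unmarked, on the other cover, 160 mm from the disc; feel along the straight line from the disc to here. The black rail's one notch, right across it and 36 mm long, is somewhere else each time: its middle lies 48 to 112 mm from the disc. Its floor is black and ribbed like the rail, and its place is not reported. Elsewhere the rail top is level.
- release (a joint): Travel of the release, a black plate 34 mm (along the rail) by 24 mm at the bottom of the notch: 0 = up, top 54 mm above the table, 10 mm below the rail top; 0.008 m = fully down, top at 46 mm, still above the cassette's 44 mm deck. It takes about 4 to 6 N, has no spring and stays where it is pushed.
- drawer (a joint): How far the blue-fronted drawer has come out of the front (-x) face, 0 (shut, flush) to about 0.032 m. A linkage moves it 4 mm for each 1 mm of the release. It lies below the deck (6 to 37 mm above the table).
- specimen_c (a point): Centre (half-way up) of a loose cream cylindrical specimen mount, 30 mm across and 22 mm high, parked on the dark mat on the cassette's deck (44.5 mm high), behind the rail. To be left alone.
- loupe_c (a point): Centre (half-way up) of a loose black stand magnifier, 39 mm across and 34 mm high, standing on the table beyond the disc end of the cassette. To be left alone.
- ball_box_c (a point): Centre (half-way up) of a loose blue-lidded box of steel balls, 42 x 62 x 21 mm, lying on the table beyond the loupe. To be left alone.

How it is judged:
By the outcome, as a careful person would: the job done as asked, in the order asked, and still so for the second after the job is handed in, with the robot touching nothing.
It also fails if it takes over 64 s, if anything falls off the work surface, if the arm or the gripper's body presses on something with over 40 N, if the wrist force passes 120 N, or if a joint passes its speed limit or range.

## Working session

There is one attempt and no reset: what is moved stays moved. The work goes in short steps, Python scripts to look and compute and a tool call to move; the robot and the scene stay as the last step left them, time stands still between calls to the robot, and variables do not carry over. Pictures are saved under pics/ and viewed, at most 10 in all, crops included, and the job is handed in when it is done.

Besides the shell and the picture viewer there is one more tool, called after "Request:" by a JSON object that holds its "fn" and its "kwargs". arm_command: Moves the arm, as the interface text tells. Its arguments: {"type":"object","properties":{"rows":{"type":"array"}},"required":["rows"]}

```bash
mkdir -p pics
cat > h.py <<'E'
import numpy as np, cv2
from bench import arm, imaging, job, models
from scipy.spatial.transform import Rotation as R
def cam(p,st=None):
    if 'extrinsics' in p:
        T=np.linalg.inv(np.array(p['extrinsics']))
    else:
        W=np.eye(4);W[:3,:3]=R.from_quat(st['ee_rot']).as_matrix();W[:3,3]=st['position'];T=W@np.array(p['T_tool_cam'])
    return T
def ray_z(p,px,z,st=None):
    T=cam(p,st);d=T[:3,:3]@np.array([(px[0]-p['cx'])/p['fx'],(px[1]-p['cy'])/p['fy'],1.])
    o=T[:3,3];return o+d*(z-o[2])/d[2]
E
python3 - <<'E'
from h import *
s=arm.read_state();print(s)
for n in ["scene","side","wrist"]:
    p=imaging.get_image(n);cv2.imwrite(f'pics/{n}0.png',p['frame'][:,:,::-1])
    for q,z in [("rail_start",64.5),("rail_end",64.5),("cassette",0),("loupe_c",17),("specimen_c",55.5),("ball_box_c",10.5)]:
        for r in models.tip_of(p,q)[:1]: print(n,q,r,ray_z(p,r['pixel'],z,s).round(1))
a=[cv2.imread(f'pics/{n}0.png') for n in ["scene","side"]]
cv2.imwrite('pics/both0.png',cv2.resize(np.vstack(a),(400,600)) if 0 else np.hstack([cv2.resize(i,(400,300)) for i in a]))
E
```

```text
{'clock': 0.0, 'joints': array([ 1.36861390e+00,  3.85556692e-01,  6.58909599e-03, -4.91522049e-04,
       -1.19402135e+00, -2.58582330e-01]), 'joint_vel': array([ 8.36045750e-05,  1.72429425e-03,  2.09824008e-04,  8.12533680e-04,
        1.42865036e-03, -1.68511386e-03]), 'joint_efforts': array([ 8.98837834e-05, -3.92293131e+01,  1.88407570e+01,  4.18629974e+00,
       -4.60485695e-03, -1.95956915e-06]), 'position': array([277.62628662, 559.27764458, 230.20825723]), 'ee_rot': array([ 9.73557830e-01, -2.28437950e-01, -1.97420518e-04,  1.10231391e-03]), 'contact_force': array([-0.53291617,  0.13322098,  0.68162878]), 'wrist_torque': array([0.03597098, 0.02810119, 0.00817044]), 'grasp_force': 0.0, 'gripper_width': 85.67360458940053}
scene rail_start {'pixel': [232.2, 211.3], 'score': 0.67} [479.  167.7  64.5]
scene rail_end {'pixel': [289.8, 242.6], 'score': 0.62} [458.3  17.6  64.5]
scene cassette {'pixel': [265.6, 251.3], 'score': 0.55} [486.9  89.3   0. ]
scene loupe_c {'pixel': [197.5, 215.6], 'score': 0.51} [481.3 268.6  17. ]
scene specimen_c {'pixel': [269.4, 216.4], 'score': 0.49} [522.5 108.5  55.5]
scene ball_box_c {'pixel': [189.8, 200.1], 'score': 0.87} [529.7 342.5  10.5]
side rail_start {'pixel': [283.1, 195.1], 'score': 0.87} [473.8 171.2  64.5]
side rail_end {'pixel': [294.8, 151.9], 'score': 0.83} [451.8  12.4  64.5]
side cassette {'pixel': [272.3, 198.1], 'score': 0.58} [495.7  85.    0. ]
side loupe_c {'pixel': [278.2, 248.5], 'score': 0.84} [480.7 260.3  17. ]
side specimen_c {'pixel': [259.8, 179.3], 'score': 0.81} [518.4 104.6  55.5]
side ball_box_c {'pixel': [251.6, 282.9], 'score': 0.89} [520.4 336.4  10.5]
```

View pics/both0.png

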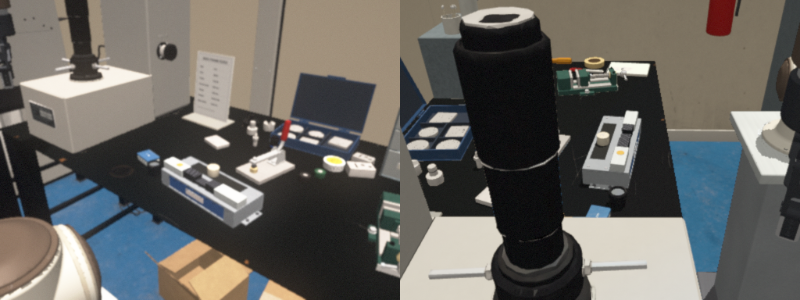

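The pictures show the cassette near mid-table with its disc towards the loupe. A microscope on a white box stands on the left, so I'll check that it clears my path.

Run:
```python
from h import *
p=imaging.get_image("scene")
for px in [(77,192),(243,143),(40,178)]: print(px,ray_z(p,px,0).round())
p=imaging.get_image("side")
for px in [(0,383),(385,383),(360,280)]: print(px,[ray_z(p,px,z).round() for z in (0,100)])
p=imaging.get_image("wrist");print(np.array(p['T_tool_cam']).round(2),p['fx'])
```

```text
(77, 192) [397. 599.  -0.]
(243, 143) [934. 515.   0.]
(40, 178) [381. 746.   0.]
(0, 383) [array([834., 519.,   0.]), array([767., 589., 100.])]
(385, 383) [array([342., 500.,   0.]), array([365., 573., 100.])]
(360, 280) [array([351., 313.,   0.]), array([373., 421., 100.])]
[[   0.     -0.95   -0.31   80.22]
 [   1.      0.     -0.      1.2 ]
 [   0.     -0.31    0.95 -141.91]
 [   0.      0.      0.      1.  ]] 338.6072348194358
```

View pics/scene0.png

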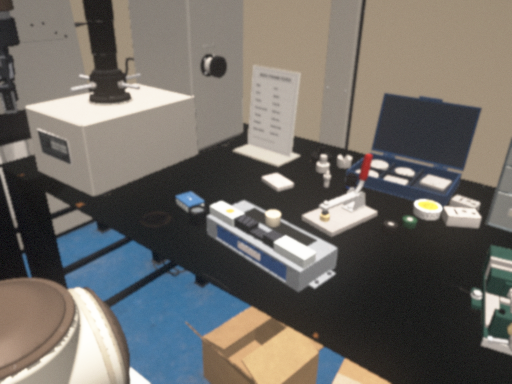

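The box's near corner is about 120 mm from the hand, and the path leads away from it. I'll go above the disc with the gripper shut and the tool's x axis along the rail.

Request:
{"fn": "arm_command", "kwargs": {"rows": [{"grip":0,"linear":[28,55,0],"rot":[0,0,0]},{"grip":0,"linear":[55,110,0],"rot":[0,0,0.1]},{"grip":0,"linear":[110,140,20],"rot":[0,0,0.27]},{"grip":0,"linear":[160,165,40],"rot":[0,0,0.45]},{"grip":0,"linear":[210,190,60],"rot":[0,0,0.63]},{"grip":0,"linear":[260,215,70],"rot":[0,0,0.81]},{"grip":0,"linear":[310,240,80],"rot":[0,0,0.99]},{"grip":0,"linear":[351,261,80],"rot":[0,0,1.17]},{"grip":0,"linear":[351,261,80],"rot":[0,0,1.248]},{"grip":0,"linear":[351,261,80],"rot":[0,0,1.248]}]}}

```text
clock: 2.45
position: [476.5, 169.4, 151.3]
ee_rot: [-0.657, 0.754, -0.0, 0.0]
contact_force: [-0.8, -0.4, -0.3]
gripper_width: 0.2
grasp_force: 0.0
```

Run:
```python
from h import *
s=arm.read_state();print(s['clock'],s['position'],s['joint_vel'].round(2),R.from_quat(s['ee_rot']).as_matrix().round(3),s['contact_force'],s['gripper_width'])
p=imaging.get_image("wrist");cv2.imwrite('pics/w1.png',p['frame'][:,:,::-1])
for q,z in [("rail_start",64.5),("rail_end",64.5),("specimen_c",55.5)]:
    for r in models.tip_of(p,q)[:1]: print(q,r,ray_z(p,r['pixel'],z,s).round(1))
```

```text
2.45 [476.52311296 169.41906466 151.31877473] [ 0.02 -0.01 -0.    0.    0.    0.02] [[-0.138 -0.99   0.   ]
 [-0.99   0.138  0.   ]
 [-0.    -0.    -1.   ]] [-0.76156432 -0.4216101  -0.30553247] 0.19692686304623352
rail_start {'pixel': [255.9, 207.6], 'score': 0.59} [475.7 170.8  64.5]
specimen_c {'pixel': [180.0, 109.7], 'score': 0.72} [517.6  96.7  55.5]
```

View pics/w1.png

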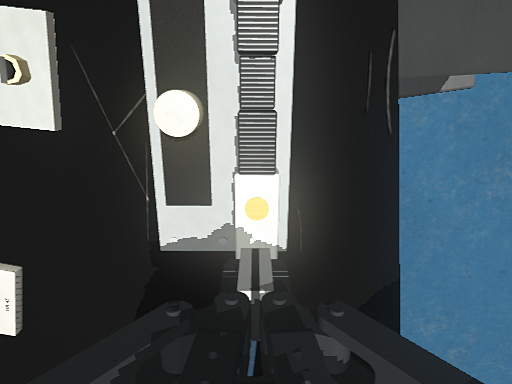

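The wrist view shows the disc at (257, 208) and the cover centred on column 257. The rail runs straight up the picture, and a narrower segment at rows 57 to 111 is probably the notch.

Run:
```python
from h import *
s=arm.read_state();p=imaging.get_image("wrist")
d=ray_z(p,(257,208),64.5,s);print(d)
for px in [(257,57),(257,111),(257,174),(257,2)]:
    w=ray_z(p,px,64,s);print(px,w.round(1),np.linalg.norm((w-d)[:2]).round(1))
```

```text
[474.4565457  172.28710515  64.5       ]
(257, 57) [461.   72.7  64. ] 100.5
(257, 111) [465.4 105.3  64. ] 67.6
(257, 174) [471.1 147.5  64. ] 25.0
(257, 2) [456.9  42.5  64. ] 130.9
```

Request:
{"fn": "arm_command", "kwargs": {"rows": [{"grip":0,"linear":[-1,1,30],"rot":[0,0,0]},{"grip":0,"linear":[-1,1,60],"rot":[0,0,0]},{"grip":0,"linear":[-1,1,78],"rot":[0,0,0]},{"grip":0,"linear":[-1,1,80],"rot":[0,0,0]},{"grip":0,"linear":[-1,1,80],"rot":[0,0,0]}]}}

```text
clock: 3.32
position: [475.7, 171.7, 71.9]
ee_rot: [-0.657, 0.754, -0.0, 0.001]
contact_force: [1.1, -0.3, 0.8]
gripper_width: -0.2
grasp_force: 0.0
```

Request:
{"fn": "arm_command", "kwargs": {"rows": [{"grip":0,"linear":[0,0.5,2],"rot":[0,0,0]},{"grip":0,"linear":[0,0.5,4],"rot":[0,0,0]},{"grip":0,"linear":[0,0.5,5],"rot":[0,0,0]},{"grip":0,"linear":[0,0.5,6],"rot":[0,0,0]},{"grip":0,"linear":[0,0.5,6],"rot":[0,0,0]}]}}

```text
clock: 3.95
position: [474.8, 171.1, 65.3]
ee_rot: [-0.657, 0.754, -0.0, -0.0]
contact_force: [-0.0, -0.1, -0.7]
gripper_width: 0.2
grasp_force: 0.0
```

Request:
{"fn": "arm_command", "kwargs": {"rows": [{"grip":0,"linear":[0,0,0.5],"rot":[0,0,0]},{"grip":0,"linear":[0,0,1],"rot":[0,0,0]},{"grip":0,"linear":[0,0,1.5],"rot":[0,0,0]},{"grip":0,"linear":[0,0,1.5],"rot":[0,0,0]}]}}

```text
clock: 4.45
position: [474.9, 171.2, 64.6]
ee_rot: [-0.657, 0.754, -0.0, 0.0]
contact_force: [-2.4, 0.0, 6.2]
gripper_width: -0.3
grasp_force: 3.0
```

Touching the disc: 6 N at z = 64.6. Now I'll slide along the rail under light contact.

Request:
{"fn": "arm_command", "kwargs": {"rows": [{"grip":0,"linear":[3,0,0],"rot":[0,0,0]},{"grip":0,"linear":[7,0,0],"rot":[0,0,0]},{"grip":0,"linear":[11,0,0],"rot":[0,0,0]},{"grip":0,"linear":[15,0,0],"rot":[0,0,0]},{"grip":0,"linear":[19,0,0],"rot":[0,0,0]},{"grip":0,"linear":[23,0,0],"rot":[0,0,0]},{"grip":0,"linear":[27,0,0],"rot":[0,0,0]},{"grip":0,"linear":[30,0,0],"rot":[0,0,0]}]}}

```text
clock: 5.45
position: [472.0, 142.1, 64.5]
ee_rot: [-0.657, 0.754, -0.0, 0.002]
contact_force: [1.4, 3.9, 5.2]
gripper_width: 0.0
grasp_force: 2.5
```

Request:
{"fn": "arm_command", "kwargs": {"rows": [{"grip":0,"linear":[4,0,0],"rot":[0,0,0]},{"grip":0,"linear":[8,0,0],"rot":[0,0,0]},{"grip":0,"linear":[12,0,0.3],"rot":[0,0,0]},{"grip":0,"linear":[16,0,0.5],"rot":[0,0,0]},{"grip":0,"linear":[20,0,0.5],"rot":[0,0,0]},{"grip":0,"linear":[23,0,0.5],"rot":[0,0,0]},{"grip":0,"linear":[26,0,0.5],"rot":[0,0,0]}]}}

```text
clock: 6.32
position: [468.4, 116.4, 64.1]
ee_rot: [-0.657, 0.754, -0.0, 0.002]
contact_force: [0.7, 5.1, 7.9]
gripper_width: 0.0
grasp_force: 3.4
```

Request:
{"fn": "arm_command", "kwargs": {"rows": [{"grip":0,"linear":[3,0,0],"rot":[0,0,0]},{"grip":0,"linear":[6,0,0],"rot":[0,0,0]},{"grip":0,"linear":[9,0,0],"rot":[0,0,0]},{"grip":0,"linear":[12,0,0],"rot":[0,0,0]},{"grip":0,"linear":[15,0,0],"rot":[0,0,0]},{"grip":0,"linear":[18,0,0],"rot":[0,0,0]}]}}

```text
clock: 7.08
position: [465.8, 98.4, 63.9]
ee_rot: [-0.657, 0.754, -0.0, 0.002]
contact_force: [1.4, 4.2, 5.0]
gripper_width: 0.1
grasp_force: 2.9
```

Request:
{"fn": "arm_command", "kwargs": {"rows": [{"grip":0,"linear":[2,0,0],"rot":[0,0,0]},{"grip":0,"linear":[4,0,0],"rot":[0,0,0]}]}}

```text
clock: 7.32
position: [462.1, 92.3, 62.2]
ee_rot: [-0.656, 0.754, 0.001, -0.003]
contact_force: [0.8, 0.1, -1.1]
gripper_width: -0.2
grasp_force: 0.0
```

Request:
{"fn": "arm_command", "kwargs": {"rows": [{"grip":0,"linear":[2,0,0],"rot":[0,0,0]},{"grip":0,"linear":[4,0,0],"rot":[0,0,0]}]}}

```text
clock: 7.58
position: [462.9, 89.2, 62.8]
ee_rot: [-0.657, 0.754, 0.0, -0.001]
contact_force: [0.8, 0.1, -0.1]
gripper_width: -0.1
grasp_force: 0.0
```

Between 75 and 80 mm from the disc the force fell to zero and the tip dropped about 1.5 mm, so it is over the notch. Next I'll lower it onto the release.

Request:
{"fn": "arm_command", "kwargs": {"rows": [{"grip":0,"linear":[0,0,2],"rot":[0,0,0]},{"grip":0,"linear":[0,0,4],"rot":[0,0,0]},{"grip":0,"linear":[0,0,6],"rot":[0,0,0]},{"grip":0,"linear":[0,0,7],"rot":[0,0,0]},{"grip":0,"linear":[0,0,8],"rot":[0,0,0]},{"grip":0,"linear":[0,0,9.5],"rot":[0,0,0]}]}}

```text
clock: 8.32
position: [463.7, 90.0, 53.9]
ee_rot: [-0.657, 0.754, -0.0, 0.0]
contact_force: [-2.2, -0.6, 6.4]
gripper_width: 0.2
grasp_force: 3.0
```

Request:
{"fn": "arm_command", "kwargs": {"rows": [{"grip":0,"linear":[0,0,1.5],"rot":[0,0,0]},{"grip":0,"linear":[0,0,3],"rot":[0,0,0]},{"grip":0,"linear":[0,0,4.5],"rot":[0,0,0]},{"grip":0,"linear":[0,0,6],"rot":[0,0,0]},{"grip":0,"linear":[0,0,7],"rot":[0,0,0]},{"grip":0,"linear":[0,0,8],"rot":[0,0,0]},{"grip":0,"linear":[0,0,9],"rot":[0,0,0]},{"grip":0,"linear":[0,0,9],"rot":[0,0,0]}]}}

```text
clock: 9.32
position: [463.8, 90.0, 46.0]
ee_rot: [-0.657, 0.754, -0.0, 0.0]
contact_force: [-4.9, 0.1, 14.1]
gripper_width: -0.1
grasp_force: 6.7
```

Request:
{"fn": "arm_command", "kwargs": {"rows": [{"grip":0,"linear":[0,0,0.7],"rot":[0,0,0]},{"grip":0,"linear":[0,0,1],"rot":[0,0,0]},{"grip":0,"linear":[0,0,1],"rot":[0,0,0]}]}}

```text
clock: 9.7
position: [463.8, 90.0, 45.9]
ee_rot: [-0.657, 0.754, -0.0, 0.0]
contact_force: [-6.1, -0.1, 20.9]
gripper_width: -0.1
grasp_force: 10.6
```

Request:
{"fn": "arm_command", "kwargs": {"rows": [{"grip":0,"linear":[0,0,-4],"rot":[0,0,0]},{"grip":0,"linear":[0,0,-12],"rot":[0,0,0]},{"grip":0,"linear":[0,0,-30],"rot":[0,0,0]},{"grip":0,"linear":[0,0,-60],"rot":[0,0,0]},{"grip":0,"linear":[0,0,-100],"rot":[0,0,0]},{"grip":0,"linear":[0,0,-120],"rot":[0,0,0]},{"grip":0,"linear":[0,0,-120],"rot":[0,0,0]},{"grip":0,"linear":[0,0,-120],"rot":[0,0,0]}]}}

```text
clock: 10.7
position: [462.8, 89.6, 162.7]
ee_rot: [-0.657, 0.754, 0.0, -0.001]
contact_force: [0.1, 0.4, -0.9]
gripper_width: 0.1
grasp_force: 0.0
```

Run:
```python
from h import *
s=arm.read_state();print(s['clock'],s['contact_force'])
p=imaging.get_image("wrist");q=imaging.get_image("scene")
cv2.imwrite('pics/end.png',np.hstack([cv2.resize(p['frame'],(400,300)),cv2.resize(q['frame'][150:318,170:394],(400,300))])[:,:,::-1])
```

```text
10.7 [ 0.13654653  0.40757474 -0.94081458]
```

View pics/end.png

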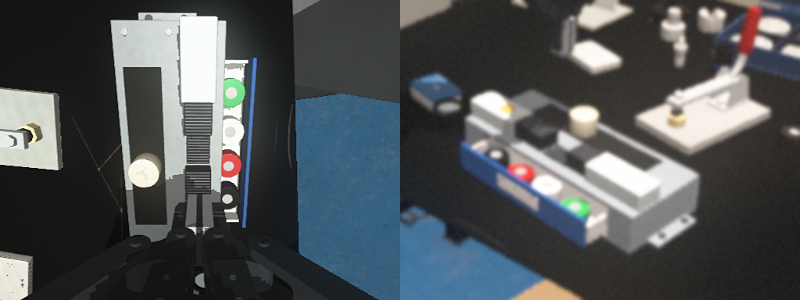

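The drawer is out, with its blue front at column 250 and coloured discs showing inside. The specimen is in place at (145, 170), and the hand is clear.

```bash
python3 -c "
from bench import job;print(job.job_done())"
```

```text
the job is handed in; nothing more can be done
None
```

The release is fully down (fingertip stopped at 46 mm), the blue-fronted drawer is out, and the hand is clear; the job is handed in, after about 11 s on the robot's clock.

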